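# Release the spent battery pack from its charger

## Robot

A 6-joint arm with a two-finger parallel gripper is mounted at the origin on the work surface. World frame = base frame: x ahead of the robot, y to its left, z up, the work surface at z = 0. Lengths are in m, angles in rad, forces in N, time in s.
With the tool pointing down it reaches from about 0.325 to 0.875 m from the base axis. Payload 4.4 kg.
Tool frame: the origin (TCP) lies at the very end of the fingers, on their centre line; the grasp point (between the pads) lies 19 mm behind it (robot.tcp_to_grasp is the distance from the TCP to the grasp point, in m); z points along the fingers, y is the line along which they close (so a half turn about z gives the same grasp; the last joint's range is limited). The gripper opens to 85 mm and grips with 20 to 120 N. Pads are 22 mm wide; open, the fingers measure 114 mm over their backs; the gripper's body (76 mm by 85 mm) begins 54 mm behind the grasp point. The pads swing forward as they close: fully open they stand 13 mm farther back than shut.
Start: joints at [-1.486, 0.207, 1.542, -0, 1.393, -0.15], TCP at [0.134, -0.559, 0.206] pointing down, gripper open.
Joint ranges: [-2.73, 2.73], [-0.86, 2.22], [0.23, 2.46], [-1.11, 4.25], [0.08, 2.63], [-2.82, 2.82]. Speed limits (rad/s): [2.79, 2.79, 3.14, 3.14, 3.14, 3.14].

## Interface

Orientations are given as [roll, pitch, yaw] about the fixed x, y, z axes, in that order (R = Rz(yaw) Ry(pitch) Rx(roll)).
In Python, from station import robot, read_camera, job gives the robot as it stands.
- The arm moves only by the tool step_arm, never from a script. Its argument "motion" is a list of rows, each an object with "dp": the shift along the world's x, y, z in m, a list of three; "twist": the turn, a rotation vector about the world's x, y, z in degrees, a list of three. A call has 1 to 12 rows; each row is the pose to reach, as a shift and turn from the pose commanded when the call began; what a row does not reach only later rows make up. A row lasts 1/10 s, in which the tool goes at most 50 mm and 8.59 degrees, less where a joint would pass 70% of its speed; a pose out of reach is approached as far as the arm can. A call with a gripper value outside its range is refused whole. "claw" is the opening, from 0 (shut) to 1 (fully open), set as the call begins (left out, the last holds). The fingers move at their own pace and stop on an object; "newtons" is the grip in N (left out, the last holds). Time passes only in rows, so rows that repeat a pose let the fingers close. It gives the time, the measured TCP pose, the force, the opening and the grip force at its end, in the units of the state.
- robot.sense(): the state, without advancing time (a new reading comes with each control period).
- read_camera(name): name is "scene" or "top" or "wrist"; returns a dict with "img" (420x560x3 uint8, red, green, blue), "K" (3x3 intrinsics, pixels), "k1" (the pictures are not rectified: a ray, as slopes to the right and down, at radius r is drawn at 1 + k1 r^2 times it, then the intrinsics apply), "world_to_cam" (4x4, takes a point from world to camera coordinates). Camera axes: x right, y down, z forward; pixel columns grow to the right and rows downward; lengths in m; the calibration is good to about 2 mm. A picture is of the moment at which its call begins. There is no depth.
- job.close_job(): hands the job in; it is judged then, once.
The state is a dict: "time_s": time; "joints": joint angles; "joint_vel": joint speeds; "effort": joint torques, N m; "position": TCP position; "tcp_rot": TCP orientation; "wrist_force": force on the tool from outside, world axes, zero at the start; "ft_torque": the same for the moment, N m; "opening": finger opening in m; "gripper_force": force on a finger pad.
Only numpy, scipy, OpenCV 4.12 (cv2) and the standard library are available. Lean on these libraries where they do the work, as an engineer would, in place of code of your own. Each camera call takes 0.05 s, during which the arm holds its last target. There are 200 camera calls.

## Task

Take the spent, red-lens battery pack out of its charger: press it down against its spring until it stops, squeeze its two orange side buttons fully together to free the latch, then draw it straight out. Stand it upright on the floor of the blue tray beside the old pack. Leave the green-lens pack seated in its charger and the old pack standing in the tray.

Things in the scene. Friction and masses are not known exactly. Their poses are not given: they have to be found in the camera images.
- spent_grip (a point): Pack to release: red lens on top, grey head (52 mm in x, 44 in y, 58 tall) over a black stem (36 x 30, 50 long). Point: head's centre line midway between the orange buttons on its y faces, 80 mm above the foot, 28 below the top, 18 above the tops of two finger ledges that jut out under the buttons (to 42 mm each side). z runs out of the charger, y is the squeeze line. 0.3 to 0.65 kg.
- spent_left (a joint): Orange ribbed button on the red-lens pack's +y face, 28 x 28 mm, centred 80 mm above the foot, 9 mm proud (62 mm across both). 0 = out, 0.009 m = fully in. Spring 3 to 11 N. Its hook lies under the charger's rim behind a small lip: it moves only 1 to 2 mm until the pack is pressed down to its stop, then goes in; clear of the rim after 6.5 mm, 5.5 to 7.5 if the pack is pushed aside.
- spent_right (a joint): The same button on the -y face, m. To free the pack: press it down on its finger ledges (opening about 70 mm, so the fingertips meet them) until it stops, squeeze both buttons home (25 N or more) while it is down, then pull. Off-centre, one button bottoms before the other is clear: balance the side force. Feel by a light pull whether it comes.
- charger_red: Fixed charger, 135 mm (x) by 88 (y), holding the red-lens pack. Origin at table height under the socket mouth, which is 70 mm up in a flat 90 x 80 mm face; face and socket tilt 0.30 rad, the way out leaning to the charger's +x. A spring inside lifts the pack against its hooks (11 to 13 N, less the pack's weight): it can be pressed 5 mm down. Play 1 mm a side. To clear, pull 60 mm straight out.
- full_grip (a point): Same kind of pack with a green lens, seated in a second charger of the same kind; the point lies as in spent_grip. It must stay seated.
- tray_in (a point): Open blue tray, fixed, 200 mm (x) by 150 mm (y), 30 mm tall, 5 mm walls. The point is the centre of its inner floor, 5 mm above the table. The old pack stands in its +x half; the -x half is free.
- old_grip (a point): An old pack of the same shape and size (its buttons do not move), red lens, standing loose and upright in the tray, 30 to 60 mm from the tray's centre on its +x side; the point is 80 mm above its foot, on its centre line.
Mind the look-alikes: they are no part of the job. Leave any brown look-alike of the part that bears spent_grip alone. Leave any yellow look-alike of the charger_red alone.

How it is judged:
On the way, in this order (a step that is already met when the one before it is completed fails the run):
1. both buttons of the red-lens pack are squeezed in at once, by 6 mm or more, while it still sits in its charger (value of joint each of spent_left, spent_right above 0.006 m and distance between spent_grip and charger_red below 0.116 m), for 0.1 s.
2. the pack is drawn clear of its charger (distance between spent_grip and charger_red above 0.152 m), for 0.1 s.
At the end, for the whole second after the job is handed in: The red-lens pack stands upright (within 0.1 rad) with its foot on the tray's floor (its grip point 74 to 86 mm above the floor, within 80 mm in x and 60 mm in y of the tray's centre), at rest; the old pack still stands upright in the tray; the green-lens pack is within 12 mm of where it was (x of spent_grip in the frame of tray_in between -0.08 and 0.08 m and y of spent_grip in the frame of tray_in between -0.06 and 0.06 m and z of spent_grip in the frame of tray_in between 0.074 and 0.086 m and angle between each of spent_grip, old_grip's own z axis and vertical below 0.1 rad and linear speed of spent below 0.02 m/s and distance of full_grip from where it was at the start of the episode below 0.012 m and x of old_grip in the frame of tray_in between -0.08 and 0.08 m and y of old_grip in the frame of tray_in between -0.06 and 0.06 m); the robot touches nothing.
It fails at once if the latch is forced: the pack comes up in its charger with a button still out (distance between spent_grip and charger_red between 0.11 and 0.125 m and value of joint any of spent_left, spent_right below 0.004 m).
It fails at once if the green-lens pack is pulled from its seat (distance of full_grip from where it was at the start of the episode above 0.03 m).
It fails at once if the old pack is knocked over (angle between old_grip's own z axis and vertical above 0.5 rad).
It also fails if it takes over 51 s, if anything falls off the work surface, if the arm or the gripper's body presses on something with over 40 N, if the wrist force passes 120 N, or if a joint passes its speed limit or range.

## Working session

There is one attempt and no reset: what is moved stays moved. The work goes in short steps, Python scripts to look and compute and a tool call to move; the robot and the scene stay as the last step left them, time stands still between calls to the robot, and variables do not carry over. Pictures are saved under pics/ and viewed, at most 10 in all, crops included, and the job is handed in when it is done.

Besides the shell and the picture viewer there is one more tool, called after "Emit:" as name([rows], argument=value, ...), one row to a line, values as JSON. step_arm: Moves the arm, as the interface text tells. Its arguments: {"type":"object","properties":{"motion":{"type":"array","items":{"type":"object","properties":{"dp":{"type":"array","items":{"type":"number"}},"twist":{"type":"array","items":{"type":"number"}}}}},"claw":{"type":"number"},"newtons":{"type":"number"}},"required":["motion"]}

```bash
mkdir -p pics; cat > h.py <<'E'
from station import robot, read_camera, job
import numpy as np, cv2
def snap(n,f):
    c=read_camera(n); cv2.imwrite('pics/'+f,c['img'][:,:,::-1]); np.savez('pics/'+f+'.npz',**{k:c[k] for k in('img','K','k1','world_to_cam')}); return c
def load(f): return dict(np.load('pics/'+f+'.npz'))
def ray(c,uv):
    K=c['K'];d=np.array([(uv[0]-K[0,2])/K[0,0],(uv[1]-K[1,2])/K[1,1]]);s=d.copy()
    for _ in range(20): s=d/(1+c['k1']*(s@s))
    T=c['world_to_cam'];R=T[:3,:3];return -R.T@T[:3,3], R.T@np.array([s[0],s[1],1])
def atz(c,uv,z):
    o,d=ray(c,uv);return o+d*(z-o[2])/d[2]
def tri(cs,uvs):
    A=np.zeros((3,3));b=np.zeros(3);L=[]
    for c,u in zip(cs,uvs):
        o,d=ray(c,u);d/=np.linalg.norm(d);P=np.eye(3)-np.outer(d,d);A+=P;b+=P@o;L.append((P,o))
    x=np.linalg.solve(A,b);return x,[np.linalg.norm(P@(x-o)) for P,o in L]
def proj(c,p):
    T=c['world_to_cam'];q=T[:3,:3]@np.asarray(p)+T[:3,3];s=q[:2]/q[2];s=s*(1+c['k1']*(s@s));return s*[c['K'][0,0],c['K'][1,1]]+c['K'][:2,2]
E
python3 - <<'E'
from h import *
for n in('scene','top'):
    c=snap(n,n+'0.png');print(n,ray(c,(280,210)),c['k1'])
a=np.vstack if 0 else None
s=robot.sense();print(s['time_s'],s['position'],s['tcp_rot'],s['opening'],s['wrist_force'])
E
```

```text
scene (array([0.74978164, 0.3357033 , 0.64824475]), array([-0.38051904, -0.49147677, -0.7833636 ])) -0.06039840000862696
top (array([ 0.42676265, -0.01178069,  0.89752923]), array([ 0.03955638,  0.02910478, -0.99888168])) -0.011951564545488872
0.1 [ 0.13428653 -0.55833828  0.20479533] [-3.13949326e+00 -3.52614203e-04  2.35802008e-01] 0.08528360886413765 [ 0.22755771 -0.06222172  0.23007467]
```

View pics/scene0.png

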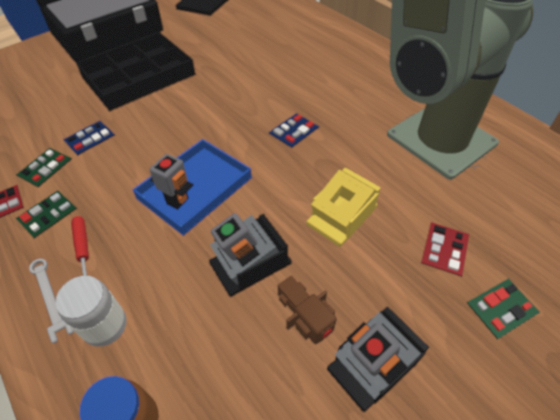

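View pics/top0.png

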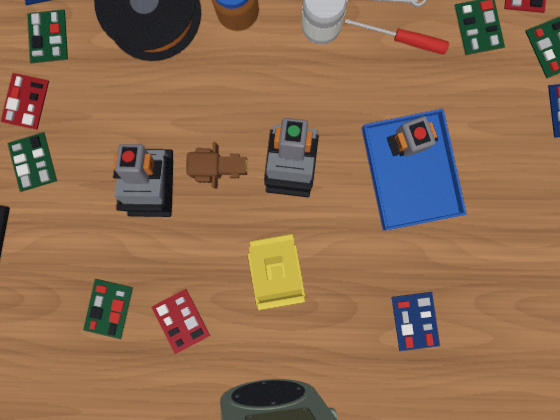

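```bash
python3 - <<'E'
from h import *
S=load('scene0.png');T=load('top0.png')
a=cv2.resize(T['img'][125:225,90:200],None,fx=3.6,fy=3.6,interpolation=cv2.INTER_CUBIC)
b=cv2.resize(S['img'][300:410,320:440],None,fx=3.27,fy=3.27,interpolation=cv2.INTER_CUBIC)
b=cv2.resize(b,(396,360));cv2.imwrite('pics/crop.png',np.hstack([a[:360],b])[:,:,::-1])
def blobs(c,f):
    h=cv2.cvtColor(c['img'],cv2.COLOR_RGB2HSV)
    m=f(h).astype(np.uint8);n,l,st,ce=cv2.connectedComponentsWithStats(m)
    return [(ce[i].round(1).tolist(),int(st[i][4])) for i in range(1,n) if st[i][4]>25]
red=lambda h:((h[...,0]<5)|(h[...,0]>174))&(h[...,1]>190)&(h[...,2]>120)
gr=lambda h:(h[...,0]>55)&(h[...,0]<80)&(h[...,1]>150)&(h[...,2]>70)
org=lambda h:(h[...,0]>7)&(h[...,0]<14)&(h[...,1]>190)&(h[...,2]>120)
for n,c in(('S',S),('T',T)):
    for k,f in(('red',red),('gr',gr),('org',org)): print(n,k,blobs(c,f))
m=cv2.inRange(cv2.cvtColor(T['img'],cv2.COLOR_RGB2HSV),(100,150,60),(125,255,255))
m[:,:340]=0;m[260:]=0;m[:,490:]=0
cn=max(cv2.findContours(m,0,2)[0],key=cv2.contourArea);r=cv2.minAreaRect(cn);print(r)
P=[atz(T,q,0.03) for q in cv2.boxPoints(r)];print(np.round(P,4));print(np.mean(P,0),[np.linalg.norm(P[i]-P[i-1]) for i in range(4)])
E
```

```text
S red []
S gr []
S org []
T red [([486.2, 5.6], 56), ([525.0, 6.0], 199), ([54.5, 27.9], 62), ([538.6, 32.5], 31), ([427.1, 36.6], 36), ([417.4, 44.5], 166), ([553.5, 65.5], 31), ([26.2, 98.9], 954), ([128.0, 156.1], 68)]
T gr [([478.2, 27.8], 1015), ([61.7, 22.8], 102), ([47.6, 40.1], 506), ([30.0, 26.7], 65), ([546.9, 44.8], 664), ([33.7, 161.4], 715), ([106.9, 298.9], 292), ([86.9, 325.5], 27), ([99.5, 329.9], 41)]
T org [([172.0, 43.2], 29)]
((413.2911682128906, 169.39767456054688), (108.0141830444336, 84.11073303222656), 78.2317123413086)
[[ 0.6203 -0.1339  0.03  ]
 [ 0.6535 -0.2843  0.03  ]
 [ 0.4594 -0.3238  0.03  ]
 [ 0.4259 -0.1753  0.03  ]]
[ 0.53977363 -0.22933201  0.03      ] [np.float64(0.19879413737342586), np.float64(0.1541064093310699), np.float64(0.19804623506470778), np.float64(0.1522107647278138)]
```

View pics/crop.png

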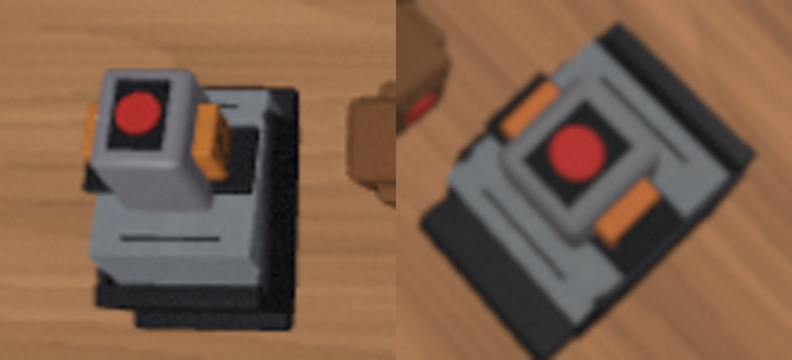

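```bash
python3 - <<'E'
from h import *
S=load('scene0.png');T=load('top0.png')
s=lambda u,v:((u-396)/3.3+320-.4,v/3.27+300-.4); t=lambda u,v:(u/3.6+90-.4,v/3.6+125-.4)
L,e=tri([S,T],[s(576,152),t(138,113)]);print('lens',L,e)
def yaw(A,B): d=A-B;return np.degrees(np.arctan2(d[1],d[0])),np.linalg.norm(d)
# y-lines (horizontal): slot lines
print('scene slots(-y)', yaw(atz(S,s(602,56),.08),atz(S,s(688,160),.08)),yaw(atz(S,s(484,192),.06),atz(S,s(562,282),.06)))
print('top slot',yaw(atz(T,t(120,238),.06),atz(T,t(218,238),.06)))
zb=L[2]-.014
print('buttons',yaw(atz(S,s(530,110),zb),atz(S,s(627,212),zb)), 'headfront top',yaw(atz(T,t(106,155),L[2]),atz(T,t(183,158),L[2])),'head back',yaw(atz(T,t(108,72),L[2]),atz(T,t(190,72),L[2])))
# base black corner edges on scene: back edge far (618,22)-(752,155)
print('base',yaw(atz(S,s(618,22),.05),atz(S,s(752,155),.05)),yaw(atz(S,s(425,222),.03),atz(S,s(535,358),.03)))
G=tri([S,T],[(228,229),(293.3,131)]);print('green',G)
O=tri([S,T],[(166.5,164),(420,133)]);print('old',O)
E
```

```text
lens [0.54285645 0.26399765 0.13261891] [np.float64(1.0689461449869249e-05), np.float64(1.0689461449843103e-05)]
scene slots(-y) (np.float64(-96.41893696359436), np.float64(0.05712970759640516)) (np.float64(-91.16901500890403), np.float64(0.04871057892862738))
top slot (np.float64(90.74912426264889), np.float64(0.04990017651544109))
buttons (np.float64(-90.06843752017141), np.float64(0.05387492211482285)) headfront top (np.float64(88.41151949663941), np.float64(0.036003321645621075)) head back (np.float64(90.48243969260461), np.float64(0.03836993398331962))
base (np.float64(-90.80836579060761), np.float64(0.08408880898159964)) (np.float64(-91.97824988294806), np.float64(0.07329290261734885))
green (array([ 0.58666864, -0.00907297,  0.13222003]), [np.float64(0.0002007990505036001), np.float64(0.00020079905050379815)])
old (array([ 0.58851281, -0.21903943,  0.11293394]), [np.float64(0.0010142472681974515), np.float64(0.0010142472681972604)])
```

```bash
python3 - <<'E'
from h import *
from scipy.spatial.transform import Rotation as Ro
S=load('scene0.png');T=load('top0.png')
L=np.array([.5429,.2640,.1326]);out=[]
for th in(.3,-.3):
    R=Ro.from_euler('y',th).as_matrix();row=[]
    for c,(x0,y0,w,h) in((T,(90,125,110,100)),(S,(320,300,120,110))):
        k=3.6;im=cv2.resize(c['img'][y0:y0+h,x0:x0+w],None,fx=k,fy=k,interpolation=cv2.INTER_CUBIC)
        d=lambda ps,col:cv2.polylines(im,[np.array([(proj(c,L+R@np.array(p))+.5-[x0,y0])*k for p in ps]).astype(int)],True,col,1)
        for z in(0,-.058): d([(sx*.026,sy*.022,z) for sx,sy in((1,1),(1,-1),(-1,-1),(-1,1))],(0,255,0))
        d([(sx*.045,sy*.04,-.062) for sx,sy in((1,1),(1,-1),(-1,-1),(-1,1))],(255,255,0))
        d([(sx*.014,sy*.031,-.014) for sx,sy in((1,1),(1,-1),(-1,-1),(-1,1))],(0,255,255))
        row.append(im)
    out.append(np.hstack([cv2.resize(i,(396,290)) for i in row]))
cv2.imwrite('pics/ov.png',np.vstack(out)[:,:,::-1])
E
```

```text
(no output)
```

View pics/ov.png

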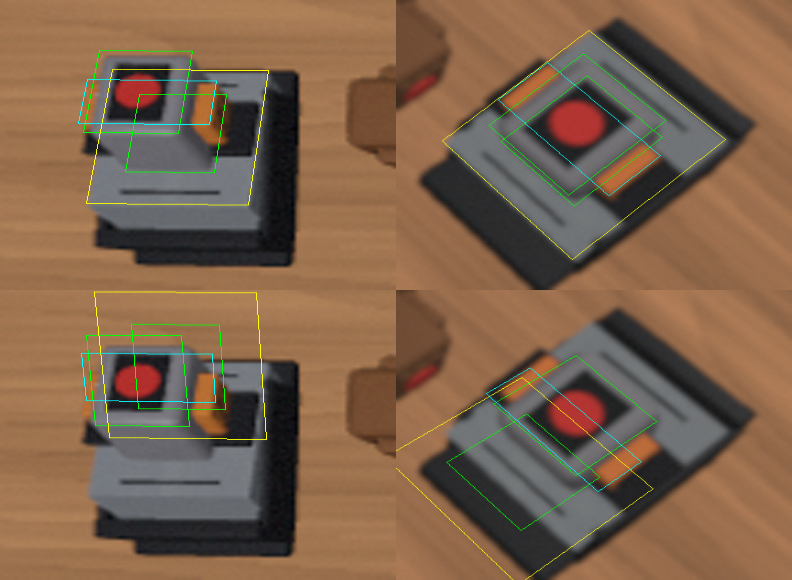

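The top view shows three candidates. The red-lens pack in the charger is at (128,156). The old pack is in the tray at (419,133), and the brown look-alike is at (215,165). The first one is the spent pack: a grey head in a grey and black charger. The model overlay fits with yaw near 0 and the tilt leaning toward +x.

Emit:
step_arm([
  {"dp": [0.01, 0.0, 0.03], "twist": [0, 0, 0]},
  {"dp": [0.04, 0.02, 0.06], "twist": [0, 0, -3]},
  {"dp": [0.07, 0.05, 0.07], "twist": [0, 0, -6]},
  {"dp": [0.1, 0.085, 0.08], "twist": [0, 0, -9]},
  {"dp": [0.13, 0.12, 0.08], "twist": [0, 0, -13.5]},
  {"dp": [0.155, 0.16, 0.08], "twist": [0, 0, -13.5]},
  {"dp": [0.18, 0.2, 0.08], "twist": [0, 0, -13.5]},
  {"dp": [0.205, 0.24, 0.08], "twist": [0, 0, -13.5]},
  {"dp": [0.23, 0.28, 0.08], "twist": [0, 0, -13.5]},
  {"dp": [0.25, 0.32, 0.08], "twist": [0, 0, -13.5]},
  {"dp": [0.27, 0.36, 0.08], "twist": [0, 0, -13.5]},
  {"dp": [0.29, 0.39, 0.08], "twist": [0, 0, -13.5]},
], claw=0.82)

```text
time_s: 1.3
position: [0.4245, -0.1665, 0.2856]
tcp_rot: [-3.141, 0.0, 0.001]
wrist_force: [-0.1, -0.4, -0.8]
opening: 0.0701
gripper_force: 0.0
```

Emit:
step_arm([
  {"dp": [0.02, 0.03, 0], "twist": [0, 0, 0]},
  {"dp": [0.04, 0.07, 0], "twist": [0, 2, 0]},
  {"dp": [0.06, 0.11, 0], "twist": [0, 4, 0]},
  {"dp": [0.075, 0.15, 0], "twist": [0, 6, 0]},
  {"dp": [0.09, 0.19, 0], "twist": [0, 9, 0]},
  {"dp": [0.105, 0.23, 0], "twist": [0, 12, 0]},
  {"dp": [0.12, 0.27, 0], "twist": [0, 15, 0]},
  {"dp": [0.13, 0.31, -0.01], "twist": [0, 17.2, 0]},
  {"dp": [0.14, 0.35, -0.02], "twist": [0, 17.2, 0]},
  {"dp": [0.143, 0.39, -0.03], "twist": [0, 17.2, 0]},
  {"dp": [0.146, 0.42, -0.04], "twist": [0, 17.2, 0]},
  {"dp": [0.146, 0.433, -0.05], "twist": [0, 17.2, 0]},
])

```text
time_s: 2.5
position: [0.5697, 0.2666, 0.2342]
tcp_rot: [-3.141, 0.302, 0.003]
wrist_force: [-0.1, -1.0, 0.1]
opening: 0.0702
gripper_force: 0.0
```

Emit:
step_arm([
  {"dp": [0, 0, 0]},
  {"dp": [0, 0, 0]},
  {"dp": [0, 0, 0]},
])

```text
validation failed for argument at $.mo...
```

```bash
python3 - <<'E'
from h import *
c=snap('wrist','w1.png');snap('scene','s1.png')
cv2.imwrite('pics/w1v.png',np.hstack([load('w1.png')['img'],load('s1.png')['img'][200:,300:][:,:240][:220]] if 0 else [load('w1.png')['img']])[:,:,::-1])
s=robot.sense();print(s)
E
```

```text
{'time_s': 2.6, 'joints': array([0.2570403 , 0.51161581, 1.11271993, 0.07655877, 1.81258977,
       1.83256929]), 'joint_vel': array([-0.04765567, -0.03474139, -0.00409328, -0.02708241,  0.02224005,
       -0.01161827]), 'effort': array([  1.25376664, -51.72085047, -30.13452888,   0.51610015,
         1.07020508,   0.08080959]), 'position': array([0.56865622, 0.26481547, 0.233089  ]), 'tcp_rot': array([3.14015617e+00, 3.04935256e-01, 2.32491747e-03]), 'wrist_force': array([0.43945415, 0.23984295, 0.0317011 ]), 'ft_torque': array([ 0.02180569, -0.12748909,  0.04981365]), 'gripper_force': 0.0, 'opening': 0.07036626637624616}
```

View pics/w1v.png

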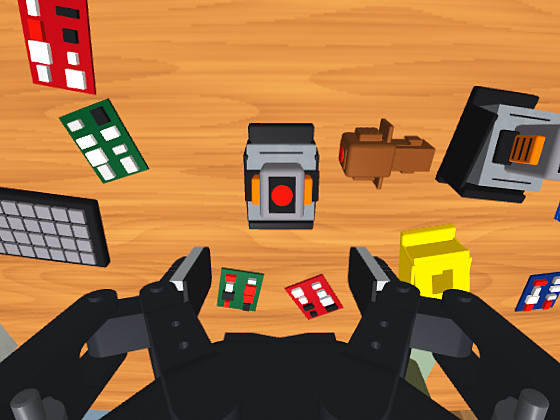

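```bash
python3 - <<'E'
from h import *
S=load('scene0.png');T=load('top0.png');W=load('w1.png')
h=cv2.cvtColor(W['img'],cv2.COLOR_RGB2HSV)[170:220,255:310]
m=((h[...,0]<5)|(h[...,0]>174))&(h[...,1]>200)
v,u=np.nonzero(m);uv=(u.mean()+255,v.mean()+170);print(uv,m.sum())
o=((h:=cv2.cvtColor(W['img'],cv2.COLOR_RGB2HSV)[165:225,240:330])[...,0]>7)&(h[...,0]<22)&(h[...,1]>200)&(h[...,2]>150)
n,l,st,ce=cv2.connectedComponentsWithStats(o.astype(np.uint8));print([(ce[i]+[240,165],st[i]) for i in range(1,n) if st[i][4]>20])
s=lambda u,v:((u-396)/3.3+320-.4,v/3.27+300-.4); t=lambda u,v:(u/3.6+90-.4,v/3.6+125-.4)
print(tri([S,T,W],[s(576,152),t(138,113),uv]), atz(W,uv,.1326))
for p in [((247,125),(313,125),.03),((247,228),(317,228),.03)]:
    A=atz(W,p[0],p[2]);B=atz(W,p[1],p[2]);d=A-B;print(A,B,np.degrees(np.arctan2(d[1],d[0]))-90)
print(ray(W,uv))
g=cv2.cvtColor(W['img'],cv2.COLOR_RGB2GRAY)
cr=cv2.resize(W['img'][110:240,230:335],None,fx=4.5,fy=4.5,interpolation=cv2.INTER_CUBIC);cv2.imwrite('pics/w1c.png',cr[:,:,::-1])
E
```

```text
(np.float64(281.68091168091166), np.float64(195.0940170940171)) 351
[(array([255.50884956, 189.95132743]), array([ 12,  10,   8,  30, 226], dtype=int32)), (array([307.71689498, 190.00456621]), array([ 64,  10,   9,  30, 219], dtype=int32))]
(array([0.54290849, 0.26404594, 0.13231159]), [np.float64(0.00017961238628330005), np.float64(6.85313144405588e-05), np.float64(0.00018098473563566285)]) [0.5432799  0.26407567 0.1326    ]
[0.58069244 0.30488585 0.03      ] [0.58086757 0.22624116 0.03      ] 0.12758875752440701
[0.42893262 0.3134471  0.03      ] [0.42912753 0.2107286  0.03      ] 0.10871818330602423
(array([0.68148645, 0.26675978, 0.37419684]), array([-0.49703016, -0.00965284, -0.8688511 ]))
```

View pics/w1c.png

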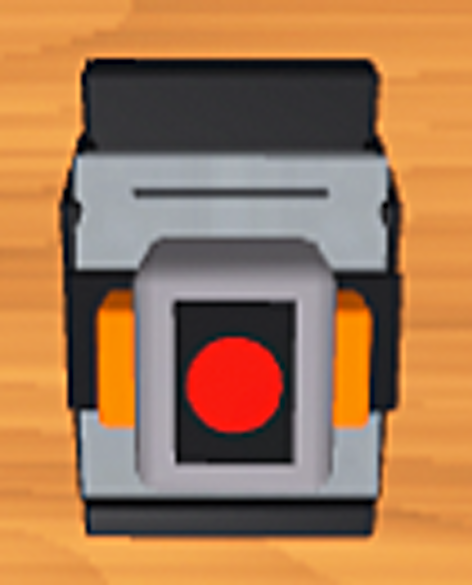

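Emit:
step_arm([
  {"dp": [0.003, 0, -0.005], "twist": [0, 0, 0]},
  {"dp": [0, 0, -0.015], "twist": [0, 0, 0]},
  {"dp": [-0.006, 0, -0.035], "twist": [0, 0, 0]},
  {"dp": [-0.012, 0, -0.055], "twist": [0, 0, 0]},
  {"dp": [-0.018, 0, -0.075], "twist": [0, 0, 0]},
  {"dp": [-0.0235, 0, -0.092], "twist": [0, 0, 0]},
  {"dp": [-0.0265, 0, -0.102], "twist": [0, 0, 0]},
  {"dp": [-0.0265, 0, -0.102], "twist": [0, 0, 0]},
  {"dp": [-0.0265, 0, -0.102], "twist": [0, 0, 0]},
])

```text
time_s: 3.5
position: [0.5444, 0.2634, 0.1346]
tcp_rot: [-3.141, 0.299, -0.001]
wrist_force: [0.9, -0.1, 0.4]
opening: 0.0697
gripper_force: 0.0
```

```bash
python3 - <<'E'
from h import *
for i in range(3):
    c=read_camera('wrist');s=robot.sense();print(s['position'],s['tcp_rot'],s['wrist_force'],s['ft_torque'])
E
```

```text
[0.54491319 0.26363267 0.13508399] [-3.14097427e+00  2.97915802e-01 -4.83730779e-04] [ 0.71103538 -0.1728026   1.03498877] [-0.01330073 -0.14318999  0.01983485]
[0.54507776 0.26383954 0.13528045] [-3.14080575e+00  2.97417657e-01 -1.22398616e-04] [-0.41148055  0.2606295   0.42843004] [ 0.04209762 -0.08375324 -0.00755   ]
[0.54504634 0.26397232 0.13526685] [-3.14078059e+00  2.97417525e-01  2.88985079e-05] [ 0.01187308 -0.3486228   0.10001781] [ 0.03035722 -0.1483559   0.00327037]
```

Emit:
step_arm([
  {"dp": [-0.004, 0, -0.01], "twist": [0, 0, 0]},
  {"dp": [-0.007, 0, -0.02], "twist": [0, 0, 0]},
  {"dp": [-0.01, 0, -0.029], "twist": [0, 0, 0]},
  {"dp": [-0.0128, 0, -0.0382], "twist": [0, 0, 0]},
  {"dp": [-0.0128, 0, -0.0382], "twist": [0, 0, 0]},
  {"dp": [-0.0128, 0, -0.0382], "twist": [0, 0, 0]},
])

```text
time_s: 4.25
position: [0.5306, 0.2639, 0.0951]
tcp_rot: [3.141, 0.301, 0.0]
wrist_force: [0.4, -0.0, -0.7]
opening: 0.0702
gripper_force: 0.0
```

Emit:
step_arm([
  {"dp": [-0.0009, 0, -0.0029], "twist": [0, 0, 0]},
  {"dp": [-0.0018, 0, -0.0057], "twist": [0, 0, 0]},
  {"dp": [-0.0024, 0, -0.0076], "twist": [0, 0, 0]},
  {"dp": [-0.0024, 0, -0.0076], "twist": [0, 0, 0]},
])

```text
time_s: 4.65
position: [0.5284, 0.2639, 0.0878]
tcp_rot: [3.142, 0.301, 0.0]
wrist_force: [-0.1, -0.3, -1.0]
opening: 0.0699
gripper_force: 0.0
```

Emit:
step_arm([
  {"dp": [-0.0006, 0, -0.0019], "twist": [0, 0, 0]},
  {"dp": [-0.0012, 0, -0.0038], "twist": [0, 0, 0]},
  {"dp": [-0.0012, 0, -0.0038], "twist": [0, 0, 0]},
])

```text
time_s: 4.95
position: [0.5271, 0.2638, 0.0839]
tcp_rot: [3.141, 0.301, 0.0]
wrist_force: [0.1, 0.3, -0.3]
opening: 0.0701
gripper_force: 0.0
```

Emit:
step_arm([
  {"dp": [-0.0006, 0, -0.0019], "twist": [0, 0, 0]},
  {"dp": [-0.0009, 0, -0.0029], "twist": [0, 0, 0]},
  {"dp": [-0.0009, 0, -0.0029], "twist": [0, 0, 0]},
])

```text
time_s: 5.25
position: [0.5263, 0.2639, 0.0812]
tcp_rot: [3.142, 0.301, 0.0]
wrist_force: [-0.5, -0.4, -0.3]
opening: 0.0698
gripper_force: 0.0
```

Emit:
step_arm([
  {"dp": [-0.0006, 0, -0.0019], "twist": [0, 0, 0]},
  {"dp": [-0.0006, 0, -0.0019], "twist": [0, 0, 0]},
])

```text
time_s: 5.45
position: [0.5257, 0.2638, 0.0792]
tcp_rot: [3.142, 0.301, 0.0]
wrist_force: [-0.8, -0.0, 0.6]
opening: 0.0699
gripper_force: 0.0
```

Emit:
step_arm([
  {"dp": [-0.0006, 0, -0.0019], "twist": [0, 0, 0]},
  {"dp": [-0.0006, 0, -0.0019], "twist": [0, 0, 0]},
])

```text
time_s: 5.65
position: [0.525, 0.2639, 0.0773]
tcp_rot: [3.142, 0.301, 0.0]
wrist_force: [0.3, -0.4, -0.3]
opening: 0.0695
gripper_force: 0.0
```

Emit:
step_arm([
  {"dp": [-0.0006, 0, -0.0019], "twist": [0, 0, 0]},
  {"dp": [-0.0006, 0, -0.0019], "twist": [0, 0, 0]},
])

```text
time_s: 5.85
position: [0.5244, 0.2639, 0.0754]
tcp_rot: [3.142, 0.301, 0.0]
wrist_force: [0.7, 0.2, -0.3]
opening: 0.0702
gripper_force: 0.0
```

```bash
python3 - <<'E'
from h import *
S=snap('scene','s2.png');T=snap('top','t2.png');W=snap('wrist','w2.png')
a=cv2.resize(S['img'][260:410,310:450],(373,400),interpolation=cv2.INTER_CUBIC)
b=cv2.resize(W['img'][120:420,120:440],(427,400),interpolation=cv2.INTER_CUBIC)
cv2.imwrite('pics/c2.png',np.hstack([a,b])[:,:,::-1])
E
```

```text
(no output)
```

View pics/c2.png

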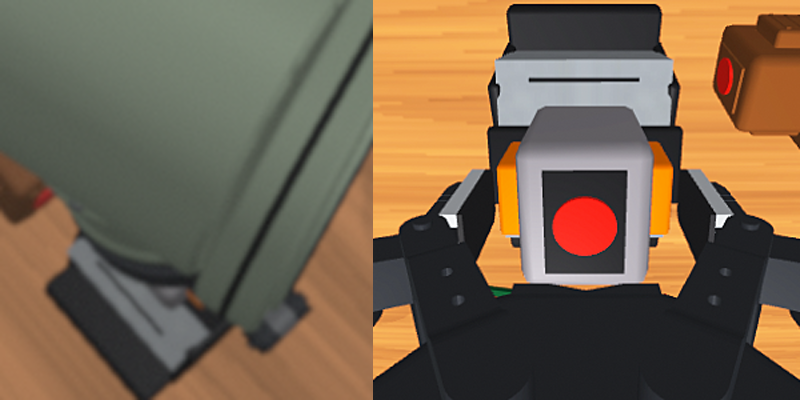

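The wrist view shows the fingers straddling the head evenly, with the tips (about 470 and 715 px) beside the buttons. They have not reached the ledges yet, so I'll keep going in small steps.

Emit:
step_arm([
  {"dp": [-0.0005, 0, -0.0019], "twist": [0, 0, 0]},
  {"dp": [-0.0005, 0, -0.0019], "twist": [0, 0, 0]},
])

```text
time_s: 6.2
position: [0.524, 0.2639, 0.0735]
tcp_rot: [3.142, 0.301, 0.0]
wrist_force: [-0.3, -0.4, 0.2]
opening: 0.0696
gripper_force: 0.0
```

Emit:
step_arm([
  {"dp": [-0.0006, 0, -0.0019], "twist": [0, 0, 0]},
  {"dp": [-0.0006, 0, -0.0019], "twist": [0, 0, 0]},
])

```text
time_s: 6.4
position: [0.5233, 0.2638, 0.0716]
tcp_rot: [3.141, 0.301, 0.0]
wrist_force: [-0.8, 0.5, -0.4]
opening: 0.0699
gripper_force: 0.0
```

Emit:
step_arm([
  {"dp": [-0.0006, 0, -0.0019], "twist": [0, 0, 0]},
  {"dp": [-0.0006, 0, -0.0019], "twist": [0, 0, 0]},
])

```text
time_s: 6.6
position: [0.5227, 0.2639, 0.0697]
tcp_rot: [3.141, 0.301, 0.0]
wrist_force: [0.1, -0.1, 0.4]
opening: 0.0702
gripper_force: 0.0
```

```bash
python3 - <<'E'
from h import *
W=load('w2.png');L=np.array([.5429,.264,.1323]);a=np.array([.2955,0,.9553]);b=np.array([.9553,0,-.2955])
G=L-.028*a
px=lambda u,v:(120+(u-373)*.75,120+v*.75)
def aty(uv,y):
    o,d=ray(W,uv);p=o+d*(y-o[1])/d[1];q=p-G;return np.round([q@b,q[1],q@a],4)
print('tips L',aty(px(494,172),.299),aty(px(468,172),.306),'R',aty(px(678,172),.229),aty(px(705,172),.222))
for z in(-.018,0.0,-.03):
  for y in(.042,-.042):
    print(z,y,[np.round((proj(W,G+a*z+b*x+[0,y,0])-120)/.75+[373,0]) for x in(-.014,.014)])
print('lens',proj(W,L),px(584,226))
T=np.array([.5244,.2639,.0754]);print('tcp s now',(np.array([.5227,.2639,.0697])-G)@a)
E
```

```text
tips L [ 0.0056  0.035  -0.003 ] [0.0096 0.042  0.0064] R [ 0.0071 -0.035   0.0007] [ 0.0111 -0.042   0.0103]
-0.018 0.042 [array([489., 200.]), array([484., 139.])]
-0.018 -0.042 [array([681., 200.]), array([685., 139.])]
0.0 0.042 [array([478., 221.]), array([472., 154.])]
0.0 -0.042 [array([692., 221.]), array([697., 154.])]
-0.03 0.042 [array([495., 188.]), array([491., 131.])]
-0.03 -0.042 [array([675., 188.]), array([679., 130.])]
lens [278.75107661 290.87823277] (278.25, 289.5)
tcp s now -0.037773166479999995
```

```bash
python3 - <<'E'
from h import *
W=load('w2.png');a=np.array([.2955,0,.9553]);b=np.array([.9553,0,-.2955])
T=np.array([.5244,.2639,.0754])
for s in(0,.01,.02,.03):
  print(s,[np.round((proj(W,T+a*s+b*x+[0,y,0])-120)/.75+[373,0]) for x in(.011,-.011) for y in(.035,.0495)])
h=W['img'];cv2.imwrite('pics/c3.png',cv2.resize(h[215:320,150:280],(780,600),interpolation=cv2.INTER_CUBIC)[:,:,::-1])
E
```

```text
0 [array([508., 138.]), array([476., 138.]), array([511., 182.]), array([480., 182.])]
0.01 [array([503., 145.]), array([470., 145.]), array([506., 192.]), array([474., 192.])]
0.02 [array([498., 153.]), array([463., 153.]), array([502., 202.]), array([467., 202.])]
0.03 [array([493., 162.]), array([455., 162.]), array([496., 214.]), array([460., 214.])]
```

View pics/c3.png

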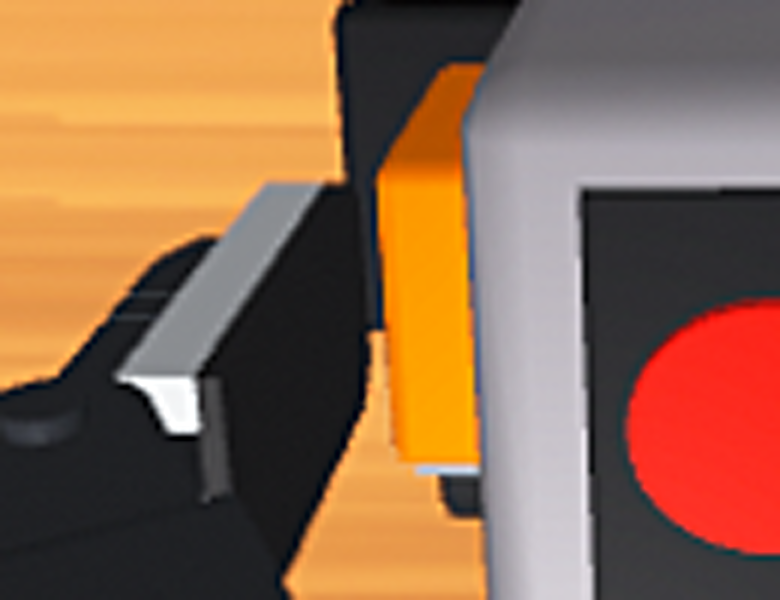

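Emit:
step_arm([
  {"dp": [-0.0006, 0, -0.0019], "twist": [0, 0, 0]},
  {"dp": [-0.0006, 0, -0.0019], "twist": [0, 0, 0]},
])

```text
time_s: 6.8
position: [0.5221, 0.2638, 0.0678]
tcp_rot: [3.141, 0.301, 0.0]
wrist_force: [-0.2, -0.5, -0.1]
opening: 0.07
gripper_force: 0.0
```

Emit:
step_arm([
  {"dp": [-0.0006, 0, -0.0019], "twist": [0, 0, 0]},
  {"dp": [-0.0006, 0, -0.0019], "twist": [0, 0, 0]},
])

```text
time_s: 7.0
position: [0.5215, 0.2639, 0.0659]
tcp_rot: [3.142, 0.301, 0.0]
wrist_force: [0.7, -0.8, 0.0]
opening: 0.0699
gripper_force: 0.0
```

Emit:
step_arm([
  {"dp": [-0.0003, 0, -0.001], "twist": [0, 0, 0]},
  {"dp": [-0.0003, 0, -0.001], "twist": [0, 0, 0]},
])

```text
time_s: 7.2
position: [0.5214, 0.2639, 0.0651]
tcp_rot: [3.142, 0.3, 0.0]
wrist_force: [-0.1, -0.7, -0.1]
opening: 0.0701
gripper_force: 0.0
```

```bash
python3 - <<'E'
from h import *
W=snap('wrist','w4.png')
cv2.imwrite('pics/c4.png',cv2.resize(W['img'][200:420,140:420],(764,600),interpolation=cv2.INTER_CUBIC)[:,:,::-1])
print(robot.sense()['wrist_force'],proj(W,[.5429,.264,.1323]))
h=cv2.cvtColor(W['img'],cv2.COLOR_RGB2HSV)[230:400,230:330]
m=((h[...,0]<5)|(h[...,0]>174))&(h[...,1]>200);v,u=np.nonzero(m);print(u.mean()+230,v.mean()+230)
E
```

```text
[0.32169066 0.9901444  0.66007645] [278.6895523  306.41543935]
278.2608257804632 304.2995971802618
```

View pics/c4.png

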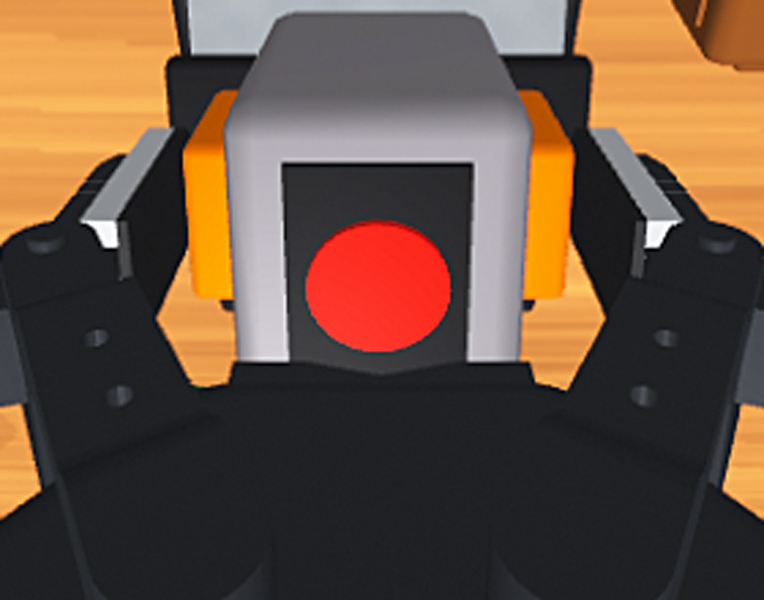

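The pads stay about 30 mm behind the reported TCP in the picture. Buttons and pads compare at a depth that leaves the tips roughly 15 mm above the ledges. I'll continue in 1–2 mm steps, watching the force.

Emit:
step_arm([
  {"dp": [-0.0003, 0, -0.001], "twist": [0, 0, 0]},
  {"dp": [-0.0006, 0, -0.0019], "twist": [0, 0, 0]},
])

```text
time_s: 7.45
position: [0.5209, 0.2639, 0.0633]
tcp_rot: [-3.142, 0.3, 0.0]
wrist_force: [-0.1, -0.1, 0.8]
opening: 0.0698
gripper_force: 0.0
```

Emit:
step_arm([
  {"dp": [-0.0003, 0, -0.001], "twist": [0, 0, 0]},
  {"dp": [-0.0003, 0, -0.001], "twist": [0, 0, 0]},
])

```text
time_s: 7.65
position: [0.5204, 0.2638, 0.0621]
tcp_rot: [3.141, 0.301, 0.0]
wrist_force: [-0.5, 0.0, 0.5]
opening: 0.0701
gripper_force: 0.0
```

Emit:
step_arm([
  {"dp": [-0.0003, 0, -0.001], "twist": [0, 0, 0]},
  {"dp": [-0.0003, 0, -0.001], "twist": [0, 0, 0]},
])

```text
time_s: 7.85
position: [0.5202, 0.2639, 0.0611]
tcp_rot: [3.142, 0.3, 0.0]
wrist_force: [0.2, 0.5, -0.5]
opening: 0.0704
gripper_force: 0.0
```

Emit:
step_arm([
  {"dp": [-0.0003, 0, -0.001], "twist": [0, 0, 0]},
  {"dp": [-0.0006, 0, -0.0019], "twist": [0, 0, 0]},
])

```text
time_s: 8.05
position: [0.5198, 0.2639, 0.0594]
tcp_rot: [-3.142, 0.3, 0.0]
wrist_force: [-0.7, -0.7, -0.2]
opening: 0.0703
gripper_force: 0.0
```

Emit:
step_arm([
  {"dp": [-0.0003, 0, -0.001], "twist": [0, 0, 0]},
  {"dp": [-0.0006, 0, -0.0019], "twist": [0, 0, 0]},
])

```text
time_s: 8.25
position: [0.5191, 0.2639, 0.0574]
tcp_rot: [-3.142, 0.3, 0.0]
wrist_force: [-0.3, 1.6, -0.1]
opening: 0.0698
gripper_force: 0.0
```

```bash
cat >> h.py <<'E'
def chk():
    W=read_camera('wrist');s=robot.sense();h=cv2.cvtColor(W['img'],cv2.COLOR_RGB2HSV)[200:400,230:330]
    m=((h[...,0]<5)|(h[...,0]>174))&(h[...,1]>200);v,u=np.nonzero(m)
    G=np.array([.5346,.264,.1056]);a=np.array([.2955,0,.9553]);b=np.array([.9553,0,-.2955]);q=s['position']-G;f=s['wrist_force']
    print('t',s['time_s'],'s',q@a,'b',q@b,'y',q[1],'F axial',f@a,'b',f@b,'y',f[1],'tq',s['ft_torque'],'op',s['opening'],s['gripper_force'])
    if len(u): print('lens px',u.mean()+230,v.mean()+200,len(u),'pred',proj(W,[.5429,.264,.1323]))
    return W
E
python3 -c "
from h import *
chk()"
```

```text
t 8.3 s -0.05087389736470518 b -0.0006782982157361767 y -0.00013491372314111683 F axial 0.1932565063880638 b -0.4850205158542652 y -0.5072943452426026 tq [ 0.02398158 -0.15008373  0.0341996 ] op 0.07000294391421723 0.0
lens px 278.1468023255814 315.3837209302326 2064 pred [278.68662198 319.70407545]
```

```bash
python3 - <<'E'
from h import *
snap('wrist','w5.png')
cs=[load(f) for f in('w1.png','w2.png','w4.png','w5.png')];uv=[]
for c in cs:
    h=cv2.cvtColor(c['img'],cv2.COLOR_RGB2HSV)[150:400,230:330];m=(((h[...,0]<5)|(h[...,0]>174))&(h[...,1]>200)).astype(np.uint8)
    n,l,st,ce=cv2.connectedComponentsWithStats(m);i=1+np.argmax(st[1:,4]);uv.append(ce[i]+[230,150]);print(uv[-1],st[i],proj(c,[.5429,.264,.1323]))
print(tri(cs,uv))
print(tri(cs[1:],uv[1:]))
E
```

```text
[310.70187166 294.86764706] [ 55 124  45  46 748] [281.75490131 195.28281637]
[278.22884386 289.05303933] [  25  117   48   45 1678] [278.75107661 290.87823277]
[278.26082578 304.29959718] [  22  131   53   48 1986] [278.6895523  306.41543935]
[278.04794189 315.46731235] [  20  142   57   46 2065] [278.60896988 319.86305756]
(array([0.55011557, 0.25857964, 0.1673279 ]), [np.float64(0.07199483380225674), np.float64(0.022567977865530324), np.float64(0.023926273729921455), np.float64(0.0255458241080695)])
(array([0.53715883, 0.26422444, 0.1262642 ]), [np.float64(0.00011140755429142066), np.float64(0.000262492320639287), np.float64(0.00015207523617839457)])
```

Emit:
step_arm([
  {"dp": [-0.0003, 0, -0.001], "twist": [0, 0, 0]},
  {"dp": [-0.0006, 0, -0.0019], "twist": [0, 0, 0]},
])

```text
time_s: 8.55
position: [0.5185, 0.2639, 0.0555]
tcp_rot: [-3.142, 0.3, 0.0]
wrist_force: [-0.1, -0.4, -0.2]
opening: 0.0703
gripper_force: 0.0
```

Emit:
step_arm([
  {"dp": [-0.0003, 0, -0.001], "twist": [0, 0, 0]},
  {"dp": [-0.0006, 0, -0.0019], "twist": [0, 0, 0]},
])

```text
time_s: 8.75
position: [0.5189, 0.264, 0.0547]
tcp_rot: [-3.141, 0.298, 0.0]
wrist_force: [1.1, 0.1, 5.6]
opening: 0.0697
gripper_force: 2.7
```

```bash
python3 - <<'E'
from h import *
chk();W=snap('wrist','w6.png')
cv2.imwrite('pics/c6.png',cv2.resize(W['img'][200:420,140:420],(764,600),interpolation=cv2.INTER_CUBIC)[:,:,::-1])
a=np.array([.2955,0,.9553]);b=np.array([.9553,0,-.2955]);G=np.array([.5346,.264,.1056])
# detect left pad tip corner rows in w1 by luminance along columns
g=cv2.cvtColor(load('w1.png')['img'],cv2.COLOR_RGB2GRAY)
for u in(200,204,207,209,211,213): print(u,g[235:330:5,u])
E
```

```text
t 8.8 s -0.053282830988626004 b 0.00010880631544852726 y -7.023767445052398e-05 F axial 5.086735549799766 b -0.06753111210184695 y -0.7771294178267798 tq [-0.16173742 -0.00661569 -0.02416631] op 0.07055263659913005 2.6503769285045564
lens px 278.14992503748124 316.7136431784108 2001 pred [278.75433474 325.63013744]
200 [175 168 166 139  18  23  23  23  24  24  24  23  23  23  18 133 147 155
  20]
204 [175 168 172  22  23  23  23  23  24  24  22  23  21  89 170 164 150 164
 174]
207 [175 168 173  22  22  23  23  23  21  23  23  14 159 173 164 163 150 163
 171]
209 [174 169 166  13   5  13  18  21  21  21  14 160 167 172 162 162 150 163
 171]
211 [175 170 164 163 181 166 180 116  43  81 169 161 164 171 162 161 149 163
 171]
213 [174 169 164 158 172 154 165 146 163 168 163 159 163 170 164 162 150 163
 170]
```

Emit:
step_arm([
  {"dp": [-0.0003, 0, -0.001], "twist": [0, 0, 0]},
  {"dp": [-0.0006, 0, -0.0019], "twist": [0, 0, 0]},
  {"dp": [-0.0006, 0, -0.0019], "twist": [0, 0, 0]},
])

```text
time_s: 9.15
position: [0.5184, 0.264, 0.053]
tcp_rot: [-3.141, 0.298, 0.0]
wrist_force: [0.3, -0.5, 6.4]
opening: 0.0701
gripper_force: 2.9
```

Emit:
step_arm([
  {"dp": [-0.0003, 0, -0.001], "twist": [0, 0, 0]},
  {"dp": [-0.0006, 0, -0.0019], "twist": [0, 0, 0]},
  {"dp": [-0.0006, 0, -0.0019], "twist": [0, 0, 0]},
])

```text
time_s: 9.45
position: [0.5179, 0.264, 0.0512]
tcp_rot: [-3.141, 0.298, 0.0]
wrist_force: [1.2, -0.6, 5.8]
opening: 0.0702
gripper_force: 3.2
```

```bash
python3 -c "
from h import *
chk()"
```

```text
t 9.5 s -0.05678502665332853 b 0.0001884047517483319 y -3.631179858110123e-05 F axial 6.487322066303301 b -0.8220014630588954 y -1.1470141365736117 tq [-0.2050768   0.00881213  0.05408609] op 0.06997941159235686 3.179011041065678
lens px 278.15059642147116 316.61431411530816 2012 pred [278.69701039 332.67970109]
```

Emit:
step_arm([
  {"dp": [-0.0003, 0, -0.001], "twist": [0, 0, 0]},
  {"dp": [-0.0003, 0, -0.001], "twist": [0, 0, 0]},
  {"dp": [-0.0003, 0, -0.001], "twist": [0, 0, 0]},
])

```text
time_s: 9.8
position: [0.5178, 0.264, 0.0504]
tcp_rot: [-3.141, 0.297, 0.0]
wrist_force: [1.2, -1.0, 6.7]
opening: 0.0698
gripper_force: 3.3
```

Emit:
step_arm([
  {"dp": [-0.0003, 0, -0.001], "twist": [0, 0, 0]},
  {"dp": [-0.0003, 0, -0.001], "twist": [0, 0, 0]},
  {"dp": [-0.0003, 0, -0.001], "twist": [0, 0, 0]},
])

```text
time_s: 10.1
position: [0.5179, 0.264, 0.0502]
tcp_rot: [-3.141, 0.297, 0.0]
wrist_force: [0.4, -1.8, 8.6]
opening: 0.0701
gripper_force: 4.5
```

Emit:
step_arm([
  {"dp": [-0.0006, 0, -0.0019], "twist": [0, 0, 0]},
  {"dp": [-0.0006, 0, -0.0019], "twist": [0, 0, 0]},
])

```text
time_s: 10.3
position: [0.5177, 0.264, 0.0499]
tcp_rot: [-3.141, 0.296, 0.0]
wrist_force: [-0.8, -2.5, 15.4]
opening: 0.0702
gripper_force: 7.2
```

Emit:
step_arm([
  {"dp": [0, 0, 0], "twist": [0, 0, 0]},
  {"dp": [0, 0, 0], "twist": [0, 0, 0]},
], claw=0.76, newtons=40)

```text
time_s: 10.5
position: [0.519, 0.2642, 0.0509]
tcp_rot: [-3.14, 0.294, 0.0]
wrist_force: [1.2, -2.6, 18.0]
opening: 0.0652
gripper_force: 8.6
```

Emit:
step_arm([
  {"dp": [0, 0, 0], "twist": [0, 0, 0]},
  {"dp": [0, 0, 0.0], "twist": [0, 0, 0]},
  {"dp": [0.0003, 0, 0.001], "twist": [0, 0, 0]},
], claw=0.62)

```text
time_s: 10.8
position: [0.5205, 0.264, 0.0532]
tcp_rot: [-3.14, 0.291, 0.001]
wrist_force: [2.1, -2.3, 17.7]
opening: 0.0534
gripper_force: 17.2
```

```bash
python3 -c "
from h import *
chk()"
```

```text
t 10.85 s -0.054303984636638214 b 0.002052726760407619 y -2.7164852295868958e-05 F axial 22.33760420617863 b -5.492745934718872 y -3.027392592005607 tq [-0.69323812  0.64011604  0.25161824] op 0.0536033554607636 18.072249200195074
lens px 278.1280518186348 315.59441953163923 2007 pred [278.73765703 330.83519442]
```

Emit:
step_arm([
  {"dp": [0, 0, 0], "twist": [0, 0, 0]},
  {"dp": [0.0003, 0, 0.001], "twist": [0, 0, 0]},
  {"dp": [0.0003, 0, 0.001], "twist": [0, 0, 0]},
  {"dp": [0.0003, 0, 0.001], "twist": [0, 0, 0]},
], claw=0.45, newtons=60)

```text
time_s: 11.25
position: [0.5212, 0.2645, 0.0548]
tcp_rot: [-3.14, 0.29, 0.001]
wrist_force: [1.3, -1.8, 23.1]
opening: 0.0436
gripper_force: 71.2
```

```bash
python3 -c "
from h import *
chk()"
```

```text
t 11.3 s -0.05255818244735121 b 0.0021831197172367625 y 0.0005353489340828022 F axial 22.966047628938366 b -5.563980453407497 y -2.495285080105996 tq [-0.65900875  0.70586026  0.11828779] op 0.043022742938689074 71.23287725262344
lens px 279.5033947623666 314.04267701260915 2062 pred [280.09892869 327.9124616 ]
```

Emit:
step_arm([
  {"dp": [0.0006, 0, 0.0019], "twist": [0, 0, 0]},
  {"dp": [0.0012, 0, 0.0038], "twist": [0, 0, 0]},
  {"dp": [0.0015, 0, 0.0048], "twist": [0, 0, 0]},
  {"dp": [0.0015, 0, 0.0048], "twist": [0, 0, 0]},
])

```text
time_s: 11.7
position: [0.5212, 0.2645, 0.0551]
tcp_rot: [-3.14, 0.292, 0.0]
wrist_force: [3.8, 0.0, 5.5]
opening: 0.0435
gripper_force: 69.2
```

Emit:
step_arm([
  {"dp": [0.0006, 0, 0.0019], "twist": [0, 0, 0]},
  {"dp": [0.0009, 0, 0.0029], "twist": [0, 0, 0]},
  {"dp": [0.0009, 0, 0.0029], "twist": [0, 0, 0]},
])

```text
time_s: 12.0
position: [0.5218, 0.2645, 0.0574]
tcp_rot: [-3.14, 0.293, 0.0]
wrist_force: [4.9, 0.9, 3.9]
opening: 0.0434
gripper_force: 69.3
```

```bash
python3 -c "
from h import *
chk()"
```

```text
t 12.05 s -0.049991850659584496 b 0.0020576515753683985 y 0.0004930685943990709 F axial 5.967052759002946 b 3.982783934356569 y 0.40971972942937357 tq [ 0.06911736 -0.95925662 -0.02426285] op 0.04344361072432336 69.26259607309476
lens px 279.49295774647885 314.04613890237977 2059 pred [279.92678105 323.2847355 ]
```

Emit:
step_arm([
  {"dp": [0.0006, 0, 0.0019], "twist": [0, 0, 0]},
  {"dp": [0.0012, 0, 0.0038], "twist": [0, 0, 0]},
  {"dp": [0.0018, 0, 0.0057], "twist": [0, 0, 0]},
  {"dp": [0.0018, 0, 0.0057], "twist": [0, 0, 0]},
])

```text
time_s: 12.45
position: [0.5235, 0.2645, 0.0626]
tcp_rot: [-3.14, 0.293, 0.0]
wrist_force: [6.0, 0.5, 2.4]
opening: 0.0435
gripper_force: 69.4
```

```bash
python3 -c "
from h import *
chk()"
```

```text
t 12.5 s -0.04452521608256951 b 0.0020376679237615763 y 0.0004700020455245535 F axial 4.0487930078909455 b 4.320167534324562 y 1.2458645446813952 tq [ 0.13753565 -1.0872025   0.00602497] op 0.043168765620125144 69.38918883679435
lens px 279.4941634241245 314.0355058365759 2056 pred [279.91427565 313.97224859]
```

Emit:
step_arm([
  {"dp": [0.0006, 0, 0.0019], "twist": [0, 0, 0]},
  {"dp": [0.0012, 0, 0.0038], "twist": [0, 0, 0]},
  {"dp": [0.0018, 0, 0.0057], "twist": [0, 0, 0]},
  {"dp": [0.0027, 0, 0.0086], "twist": [0, 0, 0]},
  {"dp": [0.0027, 0, 0.0086], "twist": [0, 0, 0]},
])

```text
time_s: 13.0
position: [0.5234, 0.2639, 0.0696]
tcp_rot: [-3.141, 0.299, 0.0]
wrist_force: [3.3, 0.8, 2.4]
opening: 0.0433
gripper_force: 71.6
```

```bash
python3 -c "
from h import *
chk()"
```

```text
t 13.05 s -0.03753951930654178 b -4.0535774389672914e-05 y -6.878261403264752e-05 F axial 2.788483769657904 b 3.3739973406058583 y -0.45258354973920256 tq [ 0.05458754 -0.82453446 -0.01814023] op 0.043811926888496736 71.61439092596993
lens px 279.4995150339476 314.0368574199806 2062 pred [278.77547943 300.32921203]
```

Emit:
step_arm([
  {"dp": [0.0015, 0, 0.0048], "twist": [0, 0, 0]},
  {"dp": [0.003, 0, 0.0096], "twist": [0, 0, 0]},
  {"dp": [0.005, 0, 0.0162], "twist": [0, 0, 0]},
  {"dp": [0.007, 0, 0.0227], "twist": [0, 0, 0]},
  {"dp": [0.0095, 0, 0.0307], "twist": [0, 0, 0]},
  {"dp": [0.012, 0, 0.0388], "twist": [0, 0, 0]},
  {"dp": [0.0145, 0, 0.0469], "twist": [0, 0, 0]},
  {"dp": [0.017, 0, 0.055], "twist": [0, 0, 0]},
  {"dp": [0.0195, 0, 0.063], "twist": [0, 0, 0]},
  {"dp": [0.021, 0, 0.068], "twist": [0, 0, 0]},
  {"dp": [0.021, 0, 0.068], "twist": [0, 0, 0]},
])

```text
time_s: 14.15
position: [0.5448, 0.264, 0.1394]
tcp_rot: [-3.141, 0.298, 0.0]
wrist_force: [0.1, -0.0, -5.5]
opening: 0.0433
gripper_force: 70.4
```

```bash
python3 -c "
from h import *
chk()"
```

```text
t 14.2 s 0.03442140616992507 b -0.0004851512616347362 y -7.108409557443629e-05 F axial -5.4039374451501505 b 2.712354781055087 y -0.1201016234307127 tq [-0.01673586 -0.42267684  0.0364685 ] op 0.04364363784656158 70.44177205301821
lens px 279.4651162790698 314.00484496124034 2064 pred [279.13395304 235.49010487]
```

Emit:
step_arm([
  {"dp": [0, 0, 0.015], "twist": [0, 0, 0]},
  {"dp": [0, 0, 0.035], "twist": [0, -2, 0]},
  {"dp": [0, 0, 0.055], "twist": [0, -5, 0]},
  {"dp": [-0.005, -0.01, 0.07], "twist": [0, -8, 0]},
  {"dp": [-0.01, -0.03, 0.08], "twist": [0, -11, 0]},
  {"dp": [-0.015, -0.06, 0.08], "twist": [0, -14, 0]},
  {"dp": [-0.02, -0.09, 0.08], "twist": [0, -16, 0]},
  {"dp": [-0.025, -0.125, 0.08], "twist": [0, -17.1, 0]},
  {"dp": [-0.03, -0.16, 0.08], "twist": [0, -17.1, 0]},
  {"dp": [-0.035, -0.195, 0.08], "twist": [0, -17.1, 0]},
  {"dp": [-0.04, -0.225, 0.08], "twist": [0, -17.1, 0]},
  {"dp": [-0.045, -0.25, 0.08], "twist": [0, -17.1, 0]},
])

```text
time_s: 15.4
position: [0.4977, 0.0126, 0.2187]
tcp_rot: [-3.141, 0.003, -0.001]
wrist_force: [0.1, -0.2, -5.8]
opening: 0.0436
gripper_force: 70.4
```

Emit:
step_arm([
  {"dp": [0, -0.03, 0], "twist": [0, 0, 2]},
  {"dp": [0, -0.06, 0], "twist": [0, 0, 4]},
  {"dp": [0, -0.09, 0], "twist": [0, 0, 6]},
  {"dp": [0, -0.12, 0], "twist": [0, 0, 8]},
  {"dp": [-0.001, -0.15, 0], "twist": [0, 0, 10]},
  {"dp": [-0.002, -0.18, 0], "twist": [0, 0, 12]},
  {"dp": [-0.003, -0.21, 0], "twist": [0, 0, 12]},
  {"dp": [-0.003, -0.235, 0], "twist": [0, 0, 12]},
  {"dp": [-0.003, -0.25, 0], "twist": [0, 0, 12]},
  {"dp": [-0.003, -0.253, 0], "twist": [0, 0, 12]},
  {"dp": [-0.003, -0.253, 0], "twist": [0, 0, 12]},
  {"dp": [-0.003, -0.253, 0], "twist": [0, 0, 12]},
])

```text
time_s: 16.6
position: [0.4959, -0.2377, 0.2179]
tcp_rot: [-3.14, 0.002, 0.211]
wrist_force: [-0.7, 0.2, -5.1]
opening: 0.0434
gripper_force: 70.5
```

```bash
python3 - <<'E'
from h import *
W=snap('wrist','w7.png');S=snap('scene','s7.png');s=robot.sense();print(s['position'],s['tcp_rot'],s['opening'],s['wrist_force'])
h=cv2.cvtColor(W['img'],cv2.COLOR_RGB2HSV);m=(((h[...,0]<5)|(h[...,0]>174))&(h[...,1]>200)).astype(np.uint8)
n,l,st,ce=cv2.connectedComponentsWithStats(m);print([(ce[i],st[i][4]) for i in range(1,n) if st[i][4]>100])
hs=cv2.resize(S['img'],(448,336));cv2.imwrite('pics/c7.png',np.hstack([cv2.resize(W['img'],(448,336))[:,60:400],hs])[:,:,::-1])
E
```

```text
[ 0.49603269 -0.23770879  0.21795834] [-3.14073901e+00  1.90622164e-03  2.11112189e-01] 0.04338846354539559 [ 0.15680931  0.58999887 -5.77373959]
[(array([533.50877193,  29.95906433]), np.int32(171)), (array([527.38190955,  73.96482412]), np.int32(199)), (array([280.47926267,  94.44930876]), np.int32(434)), (array([279.48157129, 314.2099903 ]), np.int32(2062))]
```

View pics/c7.png

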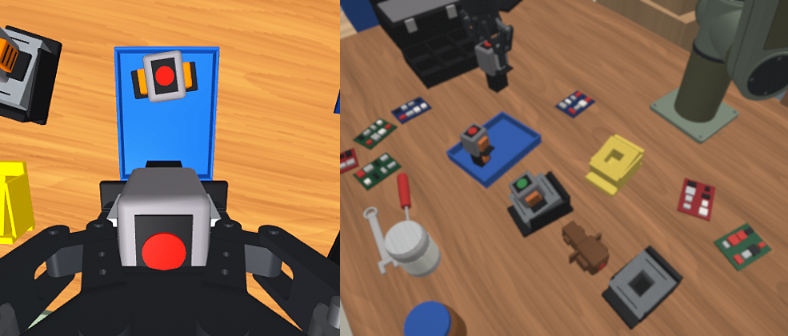

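The wrist and scene views show the pack held over the tray's free half, in line with it. The old pack is standing and the red charger is empty. Lowering now.

Emit:
step_arm([
  {"dp": [0, 0, -0.01], "twist": [0, 0, 0]},
  {"dp": [0, 0, -0.03], "twist": [0, 0, 0]},
  {"dp": [0, 0, -0.055], "twist": [0, 0, 0]},
  {"dp": [0, 0, -0.08], "twist": [0, 0, 0]},
  {"dp": [0, 0, -0.105], "twist": [0, 0, 0]},
  {"dp": [0, 0, -0.125], "twist": [0, 0, 0]},
  {"dp": [0, 0, -0.14], "twist": [0, 0, 0]},
  {"dp": [0, 0, -0.15], "twist": [0, 0, 0]},
  {"dp": [0, 0, -0.158], "twist": [0, 0, 0]},
  {"dp": [0, 0, -0.16], "twist": [0, 0, 0]},
  {"dp": [0, 0, -0.16], "twist": [0, 0, 0]},
])

```text
time_s: 17.8
position: [0.4964, -0.2393, 0.0583]
tcp_rot: [3.141, 0.001, 0.21]
wrist_force: [-0.2, -0.6, -4.5]
opening: 0.0433
gripper_force: 70.5
```

Emit:
step_arm([
  {"dp": [0, 0, -0.004], "twist": [0, 0, 0]},
  {"dp": [0, 0, -0.008], "twist": [0, 0, 0]},
  {"dp": [0, 0, -0.012], "twist": [0, 0, 0]},
  {"dp": [0, 0, -0.014], "twist": [0, 0, 0]},
  {"dp": [0, 0, -0.014], "twist": [0, 0, 0]},
])

```text
time_s: 18.3
position: [0.4956, -0.2388, 0.0435]
tcp_rot: [-3.141, 0.002, 0.21]
wrist_force: [-1.4, 0.4, -5.8]
opening: 0.0435
gripper_force: 70.5
```

Emit:
step_arm([
  {"dp": [0, 0, -0.001], "twist": [0, 0, 0]},
  {"dp": [0, 0, -0.002], "twist": [0, 0, 0]},
  {"dp": [0, 0, -0.003], "twist": [0, 0, 0]},
])

```text
time_s: 18.6
position: [0.4962, -0.2392, 0.0411]
tcp_rot: [3.141, 0.001, 0.21]
wrist_force: [0.5, -0.2, -5.6]
opening: 0.0432
gripper_force: 70.5
```

Emit:
step_arm([
  {"dp": [0, 0, -0.001], "twist": [0, 0, 0]},
  {"dp": [0, 0, -0.002], "twist": [0, 0, 0]},
  {"dp": [0, 0, -0.002], "twist": [0, 0, 0]},
])

```text
time_s: 18.9
position: [0.4962, -0.2392, 0.0399]
tcp_rot: [3.142, 0.002, 0.21]
wrist_force: [-2.7, 1.0, 2.7]
opening: 0.0436
gripper_force: 71.7
```

Emit:
step_arm([
  {"dp": [0, 0, -0.001], "twist": [0, 0, 0]},
  {"dp": [0, 0, -0.002], "twist": [0, 0, 0]},
  {"dp": [0, 0, -0.002], "twist": [0, 0, 0]},
])

```text
time_s: 19.2
position: [0.4962, -0.2392, 0.0398]
tcp_rot: [-3.142, 0.002, 0.21]
wrist_force: [-6.2, 4.4, 15.0]
opening: 0.0434
gripper_force: 73.7
```

Emit:
step_arm([
  {"dp": [0, 0, 0.001], "twist": [0, 0, 0]},
  {"dp": [0, 0, 0.002], "twist": [0, 0, 0]},
  {"dp": [0, 0, 0.002], "twist": [0, 0, 0]},
])

```text
time_s: 19.5
position: [0.4961, -0.2391, 0.0398]
tcp_rot: [3.141, 0.002, 0.21]
wrist_force: [-4.2, 2.2, 6.9]
opening: 0.0435
gripper_force: 72.2
```

Emit:
step_arm([
  {"dp": [0, 0, 0], "twist": [0, 0, 0]},
  {"dp": [0, 0, 0], "twist": [0, 0, 0]},
  {"dp": [0, 0, 0], "twist": [0, 0, 0]},
  {"dp": [0, 0, 0], "twist": [0, 0, 0]},
  {"dp": [0, 0, 0], "twist": [0, 0, 0]},
  {"dp": [0, 0, 0], "twist": [0, 0, 0]},
], claw=0.85)

```text
time_s: 20.1
position: [0.4964, -0.2393, 0.0392]
tcp_rot: [3.141, 0.001, 0.21]
wrist_force: [-0.3, -0.4, -0.1]
opening: 0.0725
gripper_force: 0.0
```

Emit:
step_arm([
  {"dp": [0, 0, 0.004], "twist": [0, 0, 0]},
  {"dp": [0, 0, 0.01], "twist": [0, 0, 0]},
  {"dp": [0, 0, 0.02], "twist": [0, 0, 0]},
  {"dp": [0, 0, 0.035], "twist": [0, 0, 0]},
  {"dp": [0, 0, 0.055], "twist": [0, 0, 0]},
  {"dp": [0, 0, 0.08], "twist": [0, 0, 0]},
  {"dp": [0, 0, 0.105], "twist": [0, 0, 0]},
  {"dp": [0, 0, 0.13], "twist": [0, 0, 0]},
  {"dp": [0, 0, 0.15], "twist": [0, 0, 0]},
  {"dp": [0, 0, 0.16], "twist": [0, 0, 0]},
  {"dp": [0, 0, 0.16], "twist": [0, 0, 0]},
])

```text
time_s: 21.2
position: [0.4973, -0.2399, 0.2018]
tcp_rot: [3.138, -0.002, 0.21]
wrist_force: [-0.5, 0.2, -0.3]
opening: 0.0725
gripper_force: 0.0
```

```bash
python3 - <<'E'
from h import *
W=snap('wrist','w8.png');T=snap('top','t8.png');S=snap('scene','s8.png');s=robot.sense();print(s['position'],s['opening'],s['wrist_force'])
for c in(W,T,S):
    h=cv2.cvtColor(c['img'],cv2.COLOR_RGB2HSV);m=(((h[...,0]<6)|(h[...,0]>173))&(h[...,1]>150)&(h[...,2]>90)).astype(np.uint8)
    n,l,st,ce=cv2.connectedComponentsWithStats(m)
    print([(ce[i].round(1),st[i][4],atz(c,ce[i],.113).round(3)) for i in range(1,n) if st[i][4]>15 and abs(atz(c,ce[i],.113)-[.54,-.23,.113]).max()<.12])
for p in([.496,-.239,.113],[.5885,-.219,.113]): print([proj(c,p).round(1) for c in(W,T,S)])
E
```

```text
[ 0.49527892 -0.23857727  0.19787449] 0.0722589077270412 [-0.51349241  0.11669987 -0.7428708 ]
[(array([276.8,  93.6]), np.int32(521), array([ 0.589, -0.219,  0.113])), (array([277.3, 207.4]), np.int32(409), array([ 0.494, -0.239,  0.113]))]
[(array([419.7, 132.7]), np.int32(126), array([ 0.59 , -0.219,  0.113]))]
[(array([203.1, 135.9]), np.int32(66), array([ 0.493, -0.242,  0.113])), (array([165.4, 163.1]), np.int32(80), array([ 0.588, -0.222,  0.113]))]
[array([277.5, 205.1]), array([431.8, 189.2]), array([202.7, 137.4])]
[array([276.8,  94.8]), array([419.6, 133.5]), array([166. , 163.9])]
```

```bash
python3 -c "
from station import job
print(job.close_job())"
```

```text
the job is handed in; nothing more can be done
None
```

The spent red-lens pack was unlatched, drawn out of its charger, and stood upright in the tray's free half beside the old pack. The green-lens pack was never touched, and I handed the job in at about 21 s; the hand-in call returned no verdict.

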